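# Open the stain remover with the push-and-turn cap

### The job

Slide the bottle caddy along its rail, out from under the wire shelf, until it clicks into the next stop. Then press the red push-and-turn safety cap down and, keeping it pressed, twist it counter-clockwise (seen from above) until it is free, and lift it straight up. Leave the bottle standing in the caddy at that stop and everything else on the table where it lies, and finish while holding the cap upright in the gripper, still, a few centimetres clear above the open bottle: do not put it down or let go.

Things in the scene. Friction and masses are not known exactly. Their poses are not given: they have to be found in the camera images.
- rail: Aluminium rail screwed to the table, 500 mm long along its y, 62 mm wide, 18 mm high, a dark click strip on its near (-x) side. Origin: on the table, on the rail's centre line, at the second stop. x points across, away from the robot; -y points along the rail from the parking stop to the others. Stops at y = +200 mm (parked, under the shelf), 0 (second), -140 mm (third).
- caddy (a joint): How far the caddy has slid from the parking stop along the rail's -y, in m: 0 parked (start), 0.200 clicked into the next stop, 0.340 third stop (too far). Sliding takes about 2 N, a click ridge into or out of a stop about 8 N; the ridges lie about 6 mm either side of a stop. Let go of within 3 mm of a stop it stays there. The caddy, a grey tray, weighs 0.45 kg.
- caddy_tab (a point): Middle of the top edge of the caddy's orange push tab, an upright plate on a tongue, 130 mm from the bottle's axis towards the rail's -x (near side). The tab is 8 mm thick (along the rail), 40 mm wide (across it), its top 92 mm above the table. The tongue under it is 26 mm wide, its top 28 mm above the table. Axes as the rail's. Grip it or push its side.
- caddy_seat (a point): Centre of the floor of the caddy's square pocket, where the bottle's underside rests, 28 mm above the table; axes as the rail's. The pocket is 66 mm wide inside and 32 mm deep and keeps the bottle from turning.
- bottle: White square stain-remover bottle with blue label panels, 64 x 64 x 100 mm with sloping shoulders up to 118 mm and a 33 mm neck up to 147 mm; 0.3 to 0.6 kg, loose in the caddy's pocket. Origin at the centre of its underside, z up.
- cap: Red push-and-turn safety cap, 52 mm across, 30 mm high, ribbed, white arrow bar on top, 55 g. Origin: centre of its lower rim, z up; top at z = +30 mm. Seated, the rim is 132 mm above the bottle's underside, 160 mm above the table. Pressed fully down, it turns counter-clockwise (from above) past its lock and lifts off between 55 and 125 degrees of turn, 80 is good. Lifting 20 mm clears the neck.
- liner (a joint): Sprung liner inside the cap: how far the cap is pressed down, in m: 0 seated, locked; 0.0055 or more frees the lock; 0.007 fully down; -0.005 when the cap is off. The spring resists with 4 N at first and about 10 N fully down; keep pressing while turning. Unpressed the cap turns only a few degrees, then two teeth on the neck stop it.
- shelf: White wire shelf on two posts screwed to the table, over the parked caddy, its wires 218 to 251 mm above the table, with a blue tub on it. Origin on the table, about under the parked bottle's axis; axes as the rail's. The wires cover x from -40 to +170 mm and y from -65 to +190 mm; the posts stand at x = +120 mm. The orange tab stays 70 mm or more in front of the shelf.
- jar: Green glass jar with a metal lid, 70 mm diameter, 100 mm high, upright behind the rail. Origin at the centre of its underside. To be left alone.
- lint_roller: Lint roller lying on the table, 240 mm long, 42 mm thick, purple handle; origin under its middle, long axis x. To be left alone.
- stain_brush: Wooden stain brush, about 200 mm long, 34 mm high; origin under the middle of its head, long axis x, handle to -x. To be left alone.
- clip_a: Black binder clip, about 41 x 46 mm, 20 mm high, on the table in front of the rail. Origin under its middle. To be left alone.
- clip_b: Black binder clip like the other, behind the rail. To be left alone.
- hanger_hook: Steel hanger hook lying flat, 140 mm long, 8 mm thick; origin under its middle. To be left alone.
Things that resemble listed ones, but are neither listed nor needed, are in the scene too. There is more than one size of the cap; the job needs the smallest.

How it is judged (in metres and radians):
On the way, in this order (a step that is already met when the one before it is completed fails the run):
1. the caddy has clicked into the next stop, with the cap still on (value of joint caddy between 0.195 and 0.205 m and velocity of joint caddy below 0.02 m/s and z of cap in the frame of bottle below 0.135 m), for 0.3 s.
2. the cap is pressed down (z of cap in the frame of bottle below 0.1275 m and value of joint caddy between 0.195 and 0.205 m), for 0.1 s.
3. the cap is turned past its lock on the neck (angle between the x axis of cap and the x axis of bottle, either way round above 0.8 rad and z of cap in the frame of bottle below 0.14 m), for 0.05 s.
4. the cap is lifted off above the bottle (z of cap in the frame of bottle above 0.157 m and contact force between the fingers and cap above 1 N), for 0.2 s.
At the end, for the whole second after the job is handed in: Caddy at the second stop (within 5 mm), bottle seated upright in its pocket (raised under 5 mm); the gripper holds the cap still, upright within 0.3 rad, 25 to 168 mm above its seated height, within 40 mm of the bottle's axis, not touching the bottle (all of step 4 and value of joint caddy between 0.195 and 0.205 m and z of bottle in the frame of caddy_seat below 0.005 m and angle between bottle's own z axis and vertical below 0.1 rad and z of cap in the frame of bottle below 0.3 m and horizontal distance between cap and bottle below 0.04 m and angle between cap's own z axis and vertical below 0.3 rad and linear speed of cap below 0.03 m/s and contact force between cap and bottle below 0.1 N); the arm keeps its last pose, push and grip.
It fails at once if the bottle is pulled up out of the caddy's pocket (z of bottle in the frame of caddy_seat above 0.015 m).
It fails at once if the bottle is tipped (angle between bottle's own z axis and vertical above 0.2 rad).
It fails at once if a bystander (jar, lint roller, brush, clip or hook) is disturbed: moved more than 20 mm (distance of any of jar, lint_roller, stain_brush, clip_a, clip_b, hanger_hook from where it was at the start of the episode above 0.02 m).
It also fails if it takes over 58 s, if anything falls off the work surface, if the arm or the gripper's body presses on something with over 40 N, if the wrist force passes 120 N, or if a joint passes its speed limit or range.

### The arm

A 6-joint arm with a two-finger parallel gripper is mounted at the origin on the work surface. World frame = base frame: x ahead of the robot, y to its left, z up, the work surface at z = 0. Lengths are in m, angles in degrees, forces in N, time in s.
With the tool pointing down it reaches from about 0.35 to 0.8 m from the base axis. Payload 7.3 kg.
Tool frame: the origin (TCP) lies between the finger pads; the fingertips stand 25 mm ahead of it and the grasp point (between the pads) lies 6 mm ahead of it; z points along the fingers, y is the direction in which the jaws open and shut (so a half turn about z gives the same grasp; the last joint's range is limited). The gripper opens to 85 mm and grips with 20 to 120 N. Pads are 22 mm wide; open, the fingers measure 114 mm over their backs; the gripper's body (76 mm by 85 mm) begins 54 mm behind the grasp point. The pads swing forward as they close: fully open they stand 13 mm farther back than shut.
Start: joints at [-80.615, 19.595, 87.324, -0, 73.075, -8.365], TCP at [0.16, -0.5, 0.236] pointing down, gripper open.
Joint ranges: [-145.02, 145.02], [-44.19, 115.74], [2.07, 154.8], [-57.11, 237.11], [16.16, 152.29], [-177.93, 177.93]. Speed limits (degrees/s): [147.25, 147.25, 180, 180, 180, 180].

### API

Orientations are given as a 3x3 rotation matrix whose columns are the frame's x, y, z axes.
In Python, from plant import * gives the robot as it stands.
- The arm moves only by the tool jog_arm, never from a script. Its argument "steps" is a list of rows, each a list of 7 numbers: the turn, a rotation vector about the tool's x, y, z in degrees, then the shift along the tool's x, y, z in m, then the closure in counts, from 0 (fully open) to 255 (shut). A call has exactly 10 rows; each row shifts and turns the commanded pose from where the row before left it, along the tool's axes as they then stand; what a row does not reach is not made up. A row lasts 1/8 s, in which the tool goes at most 62.5 mm and 10.7 degrees, less where a joint would pass 70% of its speed; a pose out of reach is approached as far as the arm can. A call with a gripper value outside its range is refused whole. The fingers move at their own pace and stop on an object; "squeeze" is the grip in N (left out, the last holds). Time passes only in rows, so rows that do not move let the fingers close, or fill a call up. It gives the time, the measured TCP pose, the force and the opening at its end, in the units of the state.
- observe(): the state, without advancing time (a new reading comes with each control period).
- capture(name): name is "scene" or "top"; returns (picture, depth): 480x640x3 uint8, red, green, blue; 480x640 float32, m along the optical axis (not along the pixel's ray), 0 where there is no reading.
- camera_params(name): a dict with "fx", "fy", "cx", "cy" (pixels), "R" (3x3) and "t" (3): a world point X has camera coordinates R X + t. Camera axes: x right, y down, z forward; pixel columns grow to the right and rows downward; lengths in m; the calibration is good to about 2 mm. A picture is of the moment at which its call begins. camera_params takes no time and is no camera call.
- finish_job(): hands the job in, once; it reports no verdict.
The state is a dict: "t": time; "joints": joint angles; "qd": joint speeds; "joint_efforts": joint torques, N m; "ee_pos": TCP position; "tool_rot": TCP orientation; "wrist_force": force on the tool from outside, world axes, zero at the start; "moment": the same for the moment, N m; "finger_gap": finger opening in m.
Only numpy, scipy, OpenCV 4.12 (cv2) and the standard library are available. Lean on these libraries where they do the work, as an engineer would, in place of code of your own. Each camera call takes 0.05 s, during which the arm holds its last target.

## Working session

There is one attempt and no reset: what is moved stays moved. The work goes in short steps, Python scripts to look and compute and a tool call to move; the robot and the scene stay as the last step left them, time stands still between calls to the robot, and variables do not carry over. Pictures are saved under pics/ and viewed, and the job is handed in when it is done.

Besides the shell and the picture viewer there is one more tool, called after ">>>" by a JSON object that holds its "name" and its "arguments", one argument or row to a line. jog_arm: Moves the arm, as the interface text tells. Its arguments: {"type":"object","properties":{"steps":{"type":"array","items":{"type":"array","items":{"type":"number"}}},"squeeze":{"type":"number"}},"required":["steps"]}

```bash
mkdir -p pics; ls; cat > h.py <<'E'
from plant import *
import numpy as np, cv2
def save(n,im): cv2.imwrite('pics/'+n+'.png',im[:,:,::-1])
def world(cam,u,v,d):
    p=camera_params(cam); c=np.array([(u-p['cx'])/p['fx']*d,(v-p['cy'])/p['fy']*d,d])
    return np.array(p['R']).T@(c-np.array(p['t']))
def pix(cam,X):
    p=camera_params(cam); c=np.array(p['R'])@X+np.array(p['t']); return c[0]/c[2]*p['fx']+p['cx'],c[1]/c[2]*p['fy']+p['cy']
E
python3 - <<'E'
from h import *
for n in ('scene','top'):
    im,d=capture(n); save(n+'0',im); np.save(n+'0.npy',d); p=camera_params(n); print(n,p['fx'],-np.array(p['R']).T@p['t'],np.round(p['R'],3).tolist())
print(observe())
E
```

```text
pics
scene 574.014222822564 [1.21358092 0.05417111 1.21781387] [[-0.165, 0.986, -0.006], [0.85, 0.139, -0.508], [-0.5, -0.089, -0.862]]
top 565.7146690726215 [ 0.47980058 -0.06649021  1.32726093] [[-0.004, -1.0, -0.012], [-0.998, 0.005, -0.069], [0.069, 0.011, -0.998]]
{'t': 0.1, 'joints': array([-8.06166686e+01,  1.96330210e+01,  8.73701263e+01, -3.68997891e-04,
        7.30749230e+01, -8.36678210e+00]), 'qd': array([-3.04629115e-02, -5.09884983e-02, -1.46100777e-01,  9.38346085e-03,
       -1.26955586e-01, -1.23701599e-04]), 'joint_efforts': array([ 2.33542414e-03, -4.34447873e+01, -2.46492219e+01, -1.46658981e-04,
        4.65650606e-03,  3.62299750e-05]), 'ee_pos': array([ 0.16000431, -0.49966775,  0.23530016]), 'tool_rot': array([[ 9.52394645e-01,  3.04867821e-01, -2.28233157e-04],
       [ 3.04867846e-01, -9.52393717e-01,  1.34334802e-03],
       [ 1.92175759e-04, -1.34897841e-03, -9.99999072e-01]]), 'wrist_force': array([ 0.64344906,  0.07925738, -0.4504725 ]), 'moment': array([-0.01540194, -0.03209935,  0.01594072]), 'finger_gap': 0.08517728230469794}
```

View pics/scene0.png

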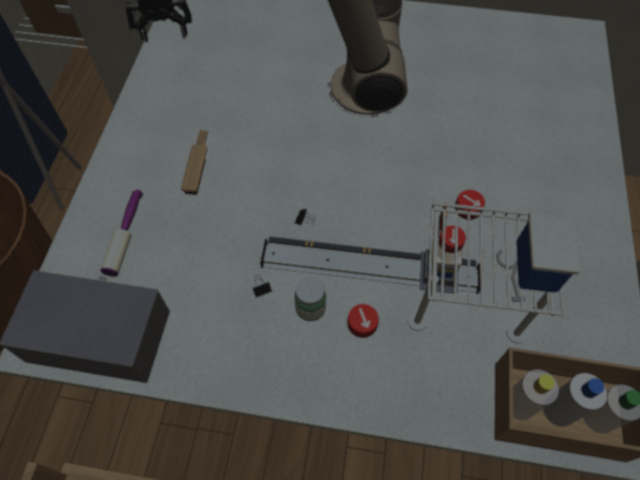

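View pics/top0.png

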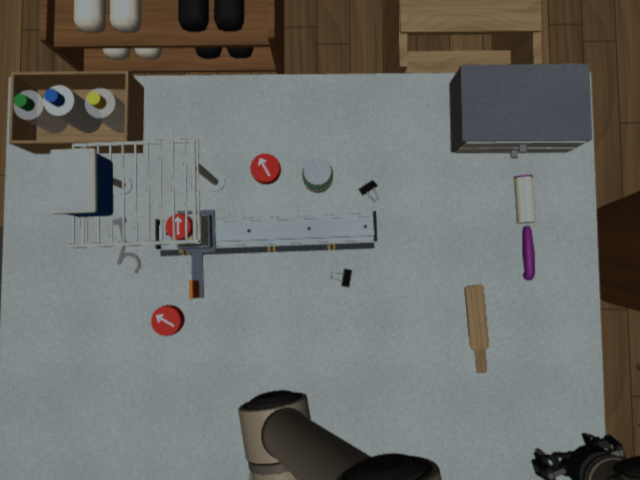

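Red caps in the top view: (265,168) loose on the table behind the rail, (167,320) loose in front of it, and (179,227) under the shelf on the bottle. The wanted one is (179,227); the orange tab is at (195,289). I'll check both in a close crop.

```bash
python3 - <<'E'
from h import *
a=cv2.imread('pics/top0.png'); c=cv2.resize(a[130:340,50:260],None,fx=2.8,fy=2.8,interpolation=cv2.INTER_CUBIC); c2=cv2.resize(a[200:260,150:390],None,fx=3.3,fy=3.3,interpolation=cv2.INTER_CUBIC)
cv2.imwrite('pics/c1.png',c);cv2.imwrite('pics/c2.png',c2)
a=cv2.imread('pics/scene0.png'); c=cv2.resize(a[180:320,400:580],None,fx=4,fy=4,interpolation=cv2.INTER_CUBIC);cv2.imwrite('pics/c3.png',c)
E
```

```text
(no output)
```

View pics/c1.png

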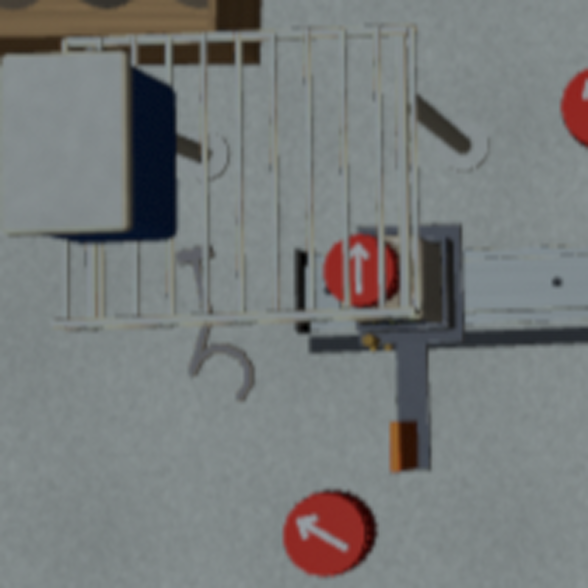

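View pics/c2.png

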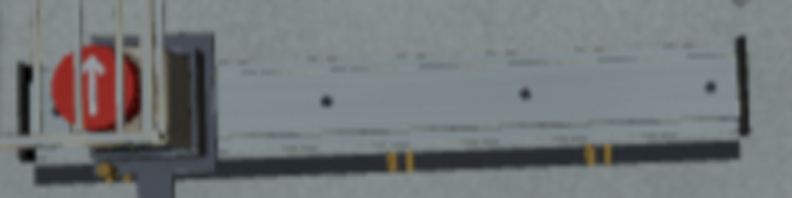

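View pics/c3.png

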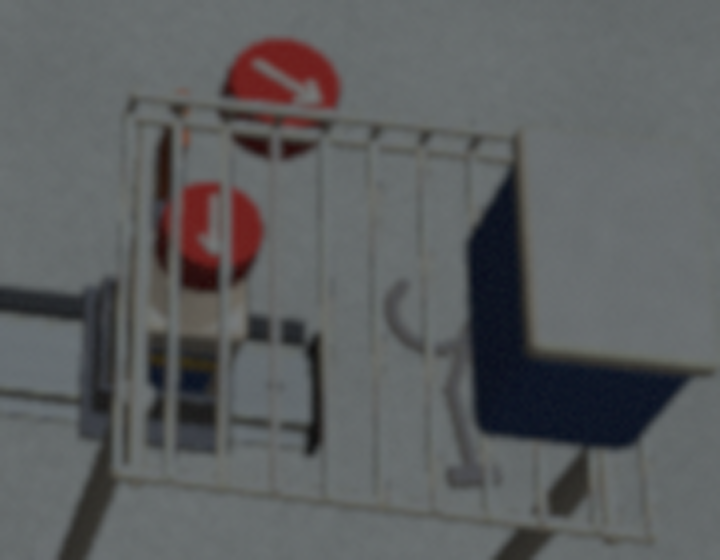

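```bash
cat >> h.py <<'E'
def atz(cam,u,v,z):
    a=world(cam,u,v,.5);b=world(cam,u,v,1.5); s=(z-a[2])/(b[2]-a[2]); return a+s*(b-a)
E
python3 - <<'E'
from h import *
c1=lambda u,v:(50+u/2.8,130+v/2.8); c2=lambda u,v:(150+u/3.3,200+v/3.3)
P=lambda n,uv,z,cam='top':print(n,np.round(atz(cam,*uv,z),4))
P('tab',c1(397,446),.092)
P('cap',c1(361,270),.19)
for n,uv in (('sL',(35,176)),('sR',(740,150)),('m2',(400,161)),('m3',(599,154))): P(n,c2(*uv),.018)
for n,uv in (('b1',(327,101)),('b2',(525,94)),('b3',(711,87))): P(n,c2(*uv),.018)
P('clipA',(342,277),.01);P('lidcapfront',(167,320),.035);P('hook',(128,258),.005)
P('cap_s',(400+211/4,180+222/4),.19,'scene')
P('tab_s',(400+182/4,180+120/4),.092,'scene')
d=np.load('top0.npy'); 
for u,v in ((179,232),(192,289),(167,320)): print(d[v-1:v+2,u-1:u+2].round(3).tolist(), world('top',u,v,d[v,u]).round(3))
E
```

```text
tab [0.4464 0.227  0.092 ]
cap [0.5757 0.2313 0.19  ]
sL [0.5277 0.3182 0.018 ]
sR [ 0.5438 -0.1776  0.018 ]
m2 [0.5372 0.0611 0.018 ]
m3 [ 0.5415 -0.0787  0.018 ]
b1 [0.5797 0.1126 0.018 ]
b2 [ 0.584  -0.0269  0.018 ]
b3 [ 0.5883 -0.1577  0.018 ]
clipA [ 0.4713 -0.1027  0.01  ]
lidcapfront [0.3755 0.2962 0.035 ]
hook [0.5176 0.3986 0.005 ]
cap_s [0.5771 0.2319 0.19  ]
tab_s [0.45   0.2292 0.092 ]
[[1.1419999599456787, 1.1430000066757202, 1.1430000066757202], [1.1430000066757202, 1.1419999599456787, 1.1440000534057617], [1.1410000324249268, 1.1399999856948853, 1.1419999599456787]] [0.564 0.231 0.191]
[[1.2289999723434448, 1.2319999933242798, 1.2410000562667847], [1.2339999675750732, 1.2350000143051147, 1.2339999675750732], [1.2309999465942383, 1.2339999675750732, 1.2400000095367432]] [0.447 0.227 0.091]
[[1.281000018119812, 1.2869999408721924, 1.2769999504089355], [1.2799999713897705, 1.2799999713897705, 1.281999945640564], [1.2799999713897705, 1.281999945640564, 1.274999976158142]] [0.376 0.295 0.041]
```

The crop confirms it: the cap at c1 (360,270) sits on the bottle in the caddy and is smaller than the two loose caps. The tab's top edge is at c1 (397,446). I'll swing to above the tab with the jaws along the rail.

>>> {"name": "jog_arm", "arguments": {
  "steps": [
    [0, 0, 8, 0, 0, 0, 0],
    [0, 0, 7.9, 0, 0, 0, 0],
    [0, 0, 0, 0.04, -0.044, 0, 0],
    [0, 0, 0, 0.044, -0.044, 0, 0],
    [0, 0, 0, 0.044, -0.044, 0, 0],
    [0, 0, 0, 0.044, -0.044, 0, 0],
    [0, 0, 0, 0.044, -0.044, 0, 0],
    [0, 0, 0, 0.044, -0.044, 0, 0],
    [0, 0, 0, 0.044, -0.044, 0, 0],
    [0, 0, 0, 0, -0.06, 0, 0]
  ]
}}

```text
t: 1.35
ee_pos: [0.4541, -0.1209, 0.2352]
tool_rot: [[0.999, 0.033, 0.0], [0.033, -0.999, 0.0], [0.0, -0.0, -1.0]]
wrist_force: [0.8, 1.1, -0.0]
finger_gap: 0.0854
```

```bash
python3 - <<'E'
from h import *
c1=lambda u,v:(50+u/2.8,130+v/2.8)
P=lambda n,uv,z,cam='top':print(n,np.round(atz(cam,*uv,z),4))
P('tongue',c1(413,440),.028);P('tongue2',c1(413,360),.028)
P('trayR',c1(462,280),.06)
P('shelf corner',c1(416,310),.235)
o=observe();print(o['t'],o['ee_pos'],o['tool_rot'].round(4).tolist(),o['joints'].round(1))
E
```

```text
tongue [0.4495 0.2292 0.028 ]
tongue2 [0.515  0.2299 0.028 ]
trayR [0.5782 0.1838 0.06  ]
shelf corner [0.5439 0.181  0.235 ]
1.35 [ 0.45405739 -0.12086184  0.23518565] [[0.9995, 0.0329, 0.0003], [0.0329, -0.9995, 0.0001], [0.0003, -0.0001, -1.0]] [-24.3  13.8  95.6   0.   70.5  63.8]
```

>>> {"name": "jog_arm", "arguments": {
  "steps": [
    [0, 0, 0, 0.0055, -0.058, 0, 0],
    [0, 0, 0, 0, -0.058, 0, 0],
    [0, 0, 0, 0, -0.058, 0, 0],
    [0, 0, 0, 0, -0.058, 0, 0],
    [0, 0, 0, 0, -0.058, 0, 0],
    [0, 0, 0, 0, -0.059, 0, 0],
    [0, 0, 0, 0, 0, 0.04, 0],
    [0, 0, 0, 0, 0, 0.04, 0],
    [0, 0, 0, 0, 0, 0.02, 0],
    [0, 0, 0, 0, 0, 0, 0]
  ]
}}

```text
t: 2.6
ee_pos: [0.4451, 0.2263, 0.1343]
tool_rot: [[0.999, 0.032, -0.004], [0.032, -0.999, -0.001], [-0.004, 0.001, -1.0]]
wrist_force: [-0.5, -0.5, 0.6]
finger_gap: 0.0854
```

```bash
python3 - <<'E'
from h import *
im,d=capture('top'); save('t1',cv2.resize(im[160:360,100:300],None,fx=3,fy=3,interpolation=cv2.INTER_CUBIC))
im,d=capture('scene'); save('s1',cv2.resize(im[140:320,380:580],None,fx=3,fy=3,interpolation=cv2.INTER_CUBIC))
o=observe();print(o['t'],o['ee_pos'],o['joints'].round(1))
E
```

```text
2.7 [0.4466233  0.22665668 0.1363913 ] [ 18.1  23.2  99.2  -0.   57.5 106.3]
```

View pics/t1.png

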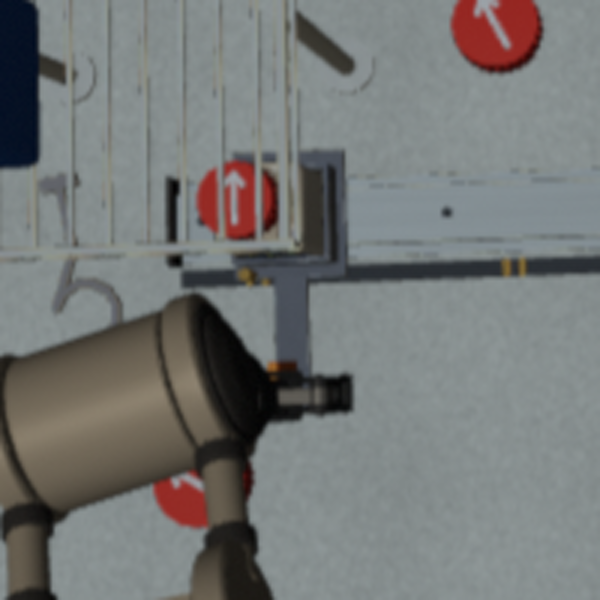

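View pics/s1.png

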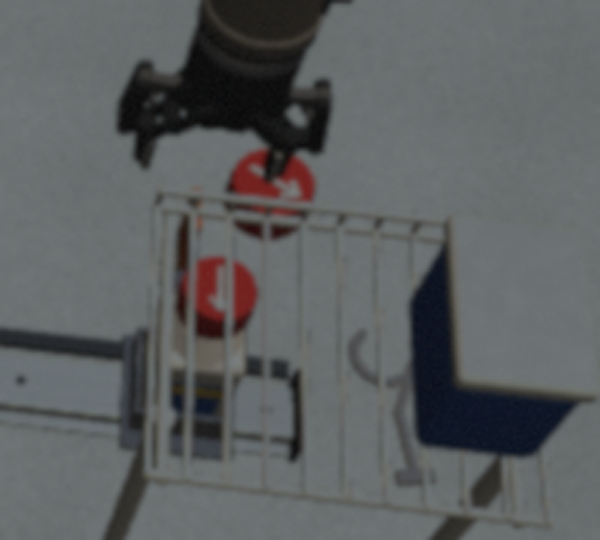

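```bash
python3 - <<'E'
from h import *
for X in ((.4466,.2267,.122),(.448,.228,.092),(.446,.227,.092)):
    u,v=pix('scene',np.array(X)); print(X,u,v,(u-380)*3,(v-140)*3)
E
```

```text
(0.4466, 0.2267, 0.122) 446.9694838627955 201.48230712875974 200.90845158838658 184.44692138627923
(0.448, 0.228, 0.092) 445.013577238822 209.197683115479 195.04073171646598 207.59304934643703
(0.446, 0.227, 0.092) 444.6256987252331 208.42779607672074 193.87709617569936 205.28338823016222
```

>>> {"name": "jog_arm", "arguments": {
  "squeeze": 40,
  "steps": [
    [0, 0, 0, 0.001, 0, 0.02, 0],
    [0, 0, 0, 0, 0, 0.02, 0],
    [0, 0, 0, 0, 0, 0.016, 0],
    [0, 0, 0, 0, 0, 0, 0],
    [0, 0, 0, 0, 0, 0, 255],
    [0, 0, 0, 0, 0, 0, 255],
    [0, 0, 0, 0, 0, 0, 255],
    [0, 0, 0, 0, 0, 0, 255],
    [0, 0, 0, 0, 0, 0, 255],
    [0, 0, 0, 0, 0, 0, 255]
  ]
}}

```text
t: 3.95
ee_pos: [0.4474, 0.2279, 0.0804]
tool_rot: [[0.999, 0.032, 0.001], [0.032, -0.999, 0.002], [0.001, -0.002, -1.0]]
wrist_force: [-1.3, 6.7, 2.5]
finger_gap: 0.0069
```

```bash
python3 - <<'E'
from h import *
o=observe();print(o)
E
```

```text
{'t': 3.95, 'joints': array([ 18.18035494,  27.85326264, 102.49507821,   0.12293391,
        49.56876568, 106.26688971]), 'qd': array([-0.12810681, -0.08478985, -0.02985193, -0.04830415,  0.03385449,
       -0.03081549]), 'joint_efforts': array([-2.98424274e+00, -4.30390871e+01, -1.73492521e+01, -1.34935398e+00,
        1.03034056e-01, -1.73180475e-02]), 'ee_pos': array([0.44738145, 0.22786694, 0.0803517 ]), 'tool_rot': array([[ 9.99487451e-01,  3.20013430e-02,  8.66044633e-04],
       [ 3.19995567e-02, -9.99485875e-01,  2.00342484e-03],
       [ 9.29711663e-04, -1.97468494e-03, -9.99997618e-01]]), 'wrist_force': array([-1.30519421,  6.69654336,  2.543177  ]), 'moment': array([ 0.8563658 ,  0.24391486, -0.02471356]), 'finger_gap': 0.00691907885773152}
```

>>> {"name": "jog_arm", "arguments": {
  "steps": [
    [0, 0, 0, 0, 0.01, 0, 255],
    [0, 0, 0, 0, 0.02, 0, 255],
    [0, 0, 0, 0, 0.025, 0, 255],
    [0, 0, 0, 0, 0.025, 0, 255],
    [0, 0, 0, 0, 0.025, 0, 255],
    [0, 0, 0, 0, 0.025, 0, 255],
    [0, 0, 0, 0, 0.025, 0, 255],
    [0, 0, 0, 0, 0.025, 0, 255],
    [0, 0, 0, 0, 0.01, 0, 255],
    [0, 0, 0, 0, 0.005, 0, 255]
  ]
}}

```text
t: 5.2
ee_pos: [0.4535, 0.0316, 0.0803]
tool_rot: [[0.999, 0.032, 0.0], [0.032, -0.999, 0.0], [0.0, -0.0, -1.0]]
wrist_force: [-1.9, 0.7, 5.8]
finger_gap: 0.0068
```

>>> {"name": "jog_arm", "arguments": {
  "steps": [
    [0, 0, 0, 0, 0.001, 0, 255],
    [0, 0, 0, 0, 0.001, 0, 255],
    [0, 0, 0, 0, 0.001, 0, 255],
    [0, 0, 0, 0, 0, 0, 255],
    [0, 0, 0, 0, 0, 0, 255],
    [0, 0, 0, 0, 0, 0, 255],
    [0, 0, 0, 0, 0, 0, 255],
    [0, 0, 0, 0, 0, 0, 255],
    [0, 0, 0, 0, 0, 0, 255],
    [0, 0, 0, 0, 0, 0, 255]
  ]
}}

```text
t: 6.45
ee_pos: [0.4536, 0.0291, 0.0803]
tool_rot: [[0.999, 0.032, 0.0], [0.032, -0.999, 0.0], [0.0, -0.0, -1.0]]
wrist_force: [-2.0, 2.9, 6.1]
finger_gap: 0.0066
```

```bash
python3 - <<'E'
from h import *
o=observe();print(o['ee_pos'],o['wrist_force'],o['moment'],o['tool_rot'].round(4).tolist(),o['finger_gap'])
im,d=capture('top'); save('t2',cv2.resize(im[160:360,130:330],None,fx=3,fy=3,interpolation=cv2.INTER_CUBIC)); save('t2f',im)
im,d=capture('scene'); save('s2',im); np.save('s2.npy',d)
E
```

```text
[0.45356701 0.02911711 0.08031899] [-1.99008363  2.86684394  6.14388874] [ 0.31279679  0.27126052 -0.02911661] [[0.9995, 0.0322, 0.0001], [0.0322, -0.9995, 0.0003], [0.0001, -0.0003, -1.0]] 0.006585825323198408
```

View pics/t2.png

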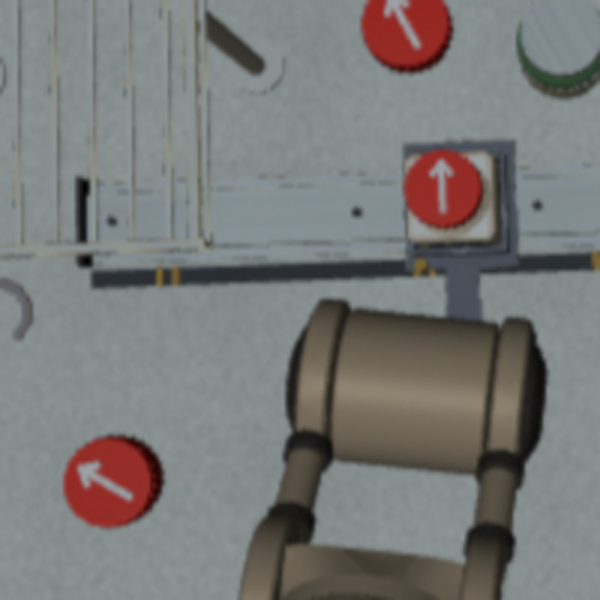

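View pics/s2.png

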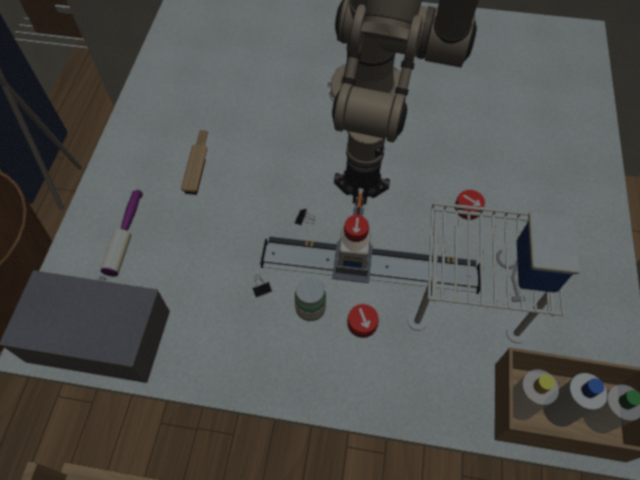

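```bash
python3 - <<'E'
from h import *
def capc(im,box):
    u0,v0,u1,v1=box; h=cv2.cvtColor(im[v0:v1,u0:u1],cv2.COLOR_BGR2HSV)
    m=(((h[...,0]<8)|(h[...,0]>172))&(h[...,1]>140)&(h[...,2]>60)).astype(np.uint8)
    ys,xs=np.nonzero(m); return xs.mean()+u0,ys.mean()+v0,len(xs),xs.min()+u0,xs.max()+u0,ys.min()+v0,ys.max()+v0
a=cv2.imread('pics/top0.png');b=cv2.imread('pics/t2f.png')
for im,box in ((a,(160,205,200,250)),(b,(255,200,300,245))):
    r=capc(im,box); print(r, atz('top',(r[3]+r[4])/2,r[1],.19), atz('top',r[0],r[1],.188))
a=cv2.imread('pics/scene0.png');b=cv2.imread('pics/s2.png')
for im,box in ((a,(438,222,470,258)),(b,(335,208,380,250))):
    r=capc(im,box); print(r, atz('scene',r[0],r[5]+11,.19))
E
```

```text
(np.float64(178.64784053156146), np.float64(226.65448504983388), 301, np.int64(166), np.int64(191), np.int64(214), np.int64(239)) [0.57526873 0.2321839  0.19      ] [0.57543515 0.23240863 0.188     ]
(np.float64(277.584686774942), np.float64(223.08352668213456), 431, np.int64(265), np.int64(290), np.int64(210), np.int64(235)) [0.5815261  0.03171626 0.19      ] [0.58170414 0.03171745 0.188     ]
(np.float64(453.49751243781094), np.float64(236.50746268656715), 201, np.int64(440), np.int64(464), np.int64(226), np.int64(246)) [0.58048621 0.23363014 0.19      ]
(np.float64(356.18006430868166), np.float64(225.4823151125402), 311, np.int64(345), np.int64(367), np.int64(214), np.int64(235)) [0.5841404 0.0315922 0.19     ]
```

>>> {"name": "jog_arm", "arguments": {
  "steps": [
    [0, 0, 0, 0, -0.001, 0, 255],
    [0, 0, 0, 0, 0, 0, 255],
    [0, 0, 0, 0, 0, 0, 0],
    [0, 0, 0, 0, 0, 0, 0],
    [0, 0, 0, 0, 0, 0, 0],
    [0, 0, 0, 0, 0, -0.03, 0],
    [0, 0, 0, 0, 0, -0.05, 0],
    [0, 0, 0, 0, 0, -0.05, 0],
    [0, 0, 0, 0, 0, -0.05, 0],
    [0, 0, 0, 0, 0, 0, 0]
  ]
}}

```text
t: 7.8
ee_pos: [0.4555, 0.0296, 0.2635]
tool_rot: [[0.999, 0.032, 0.008], [0.032, -0.999, -0.001], [0.008, 0.001, -1.0]]
wrist_force: [0.2, -0.3, -0.5]
finger_gap: 0.0854
```

```bash
python3 - <<'E'
from h import *
o=observe();print(o['t'],o['ee_pos'],o['wrist_force'],o['joints'].round(1))
im,d=capture('top'); save('t3f',im); save('t3',cv2.resize(im[160:310,230:380],None,fx=4,fy=4,interpolation=cv2.INTER_CUBIC))
im,d=capture('scene'); save('s3f',im); save('s3',cv2.resize(im[160:310,280:430],None,fx=4,fy=4,interpolation=cv2.INTER_CUBIC))
E
```

```text
7.8 [0.45546835 0.02958978 0.26348626] [ 0.21188445 -0.27487028 -0.46490083] [-5.9 10.8 95.  -0.  73.8 82.2]
```

View pics/t3.png

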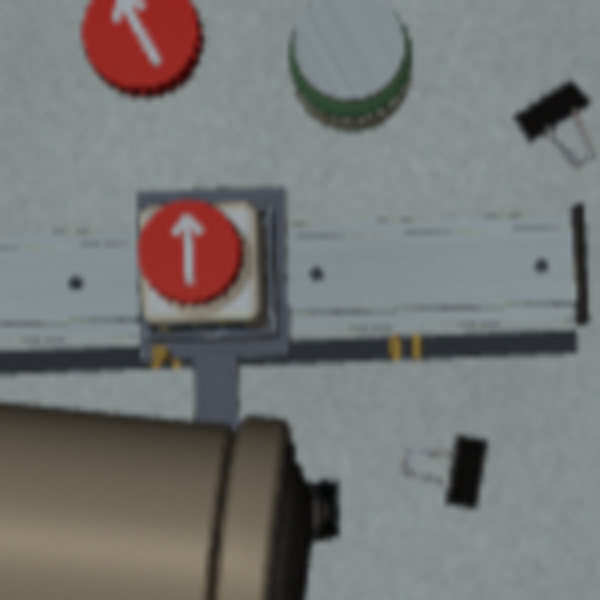

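View pics/s3.png

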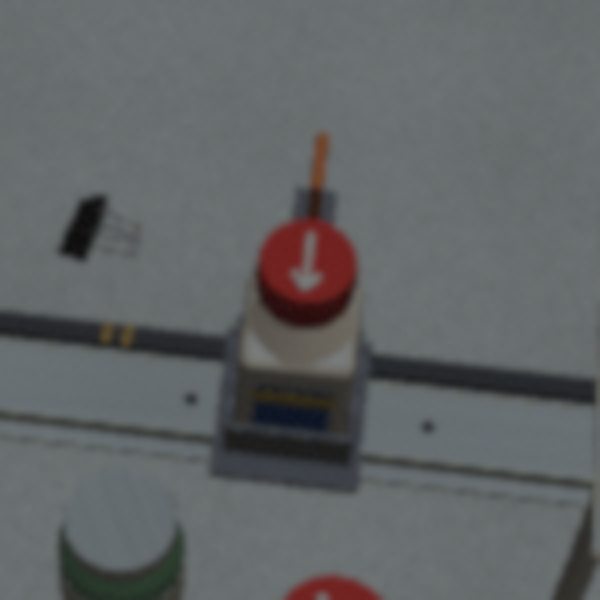

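```bash
python3 - <<'E'
from h import *
print(atz('top',230+189/4,160+251/4,.19),atz('scene',280+308/4,160+262/4,.19))
p=atz('scene',280+322/4,160+134/4,.092);print('tab',p, p+.13*np.array([.9995,.0325,0]))
im=cv2.imread('pics/t3f.png')
a=cv2.imread('pics/t2f.png')
def capc(im,box):
    u0,v0,u1,v1=box; h=cv2.cvtColor(im[v0:v1,u0:u1],cv2.COLOR_BGR2HSV)
    m=(((h[...,0]<8)|(h[...,0]>172))&(h[...,1]>140)&(h[...,2]>60)).astype(np.uint8)
    ys,xs=np.nonzero(m); return xs.mean()+u0,ys.mean()+v0
print(capc(a,(255,200,300,245)),capc(im,(255,200,300,245)))
E
```

```text
[0.58220485 0.03222257 0.19      ] [0.58507867 0.03344235 0.19      ]
tab [0.43575165 0.02831367 0.092     ] [0.56568665 0.03253867 0.092     ]
(np.float64(277.584686774942), np.float64(223.08352668213456)) (np.float64(277.16203703703707), np.float64(223.03240740740742))
```

>>> {"name": "jog_arm", "arguments": {
  "steps": [
    [0, 0, 0, 0.04, 0, 0, 0],
    [0, 0, 0, 0.04, 0, 0, 0],
    [0, 0, 0, 0.03, 0, 0, 0],
    [0, 0, 0, 0.0175, 0, 0, 0],
    [0, 0, 0, 0, 0, 0, 0],
    [0, 0, 0, 0, 0, 0.01, 0],
    [0, 0, 0, 0, 0, 0.01, 0],
    [0, 0, 0, 0, 0, 0, 0],
    [0, 0, 0, 0, 0, 0, 0],
    [0, 0, 0, 0, 0, 0, 0]
  ]
}}

```text
t: 9.15
ee_pos: [0.5812, 0.0338, 0.2404]
tool_rot: [[0.999, 0.032, 0.001], [0.032, -0.999, -0.0], [0.001, 0.0, -1.0]]
wrist_force: [0.1, 1.1, -0.3]
finger_gap: 0.0854
```

```bash
python3 - <<'E'
from h import *
o=observe();print(o['t'],o['ee_pos'],o['wrist_force'],o['joints'].round(1),o['tool_rot'].round(4).tolist())
im,d=capture('scene'); save('s4',cv2.resize(im[130:280,280:430],None,fx=4,fy=4,interpolation=cv2.INTER_CUBIC))
E
```

```text
9.15 [0.58118688 0.03381152 0.24036959] [ 0.13720338  1.05802467 -0.28552267] [-4.2 25.4 77.6 -0.  76.9 83.9] [[0.9995, 0.0323, 0.001], [0.0323, -0.9995, -0.0002], [0.0009, 0.0002, -1.0]]
```

View pics/s4.png

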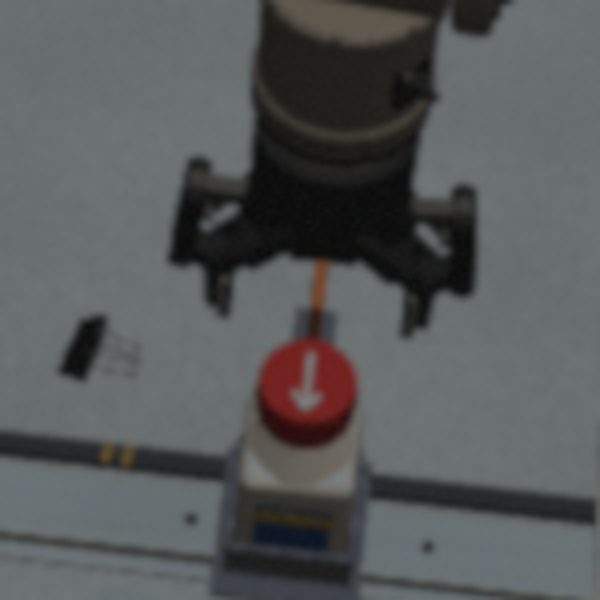

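>>> {"name": "jog_arm", "arguments": {
  "squeeze": 25,
  "steps": [
    [0, 0, 0, 0.0015, 0, 0.02, 0],
    [0, 0, 0, 0, 0, 0.02, 0],
    [0, 0, 0, 0, 0, 0.019, 0],
    [0, 0, 0, 0, 0, 0, 0],
    [0, 0, 0, 0, 0, 0, 255],
    [0, 0, 0, 0, 0, 0, 255],
    [0, 0, 0, 0, 0, 0, 255],
    [0, 0, 0, 0, 0, 0, 255],
    [0, 0, 0, 0, 0, 0, 255],
    [0, 0, 0, 0, 0, 0, 255]
  ]
}}

```text
t: 10.45
ee_pos: [0.583, 0.034, 0.1812]
tool_rot: [[0.999, 0.032, 0.001], [0.032, -0.999, -0.0], [0.001, 0.0, -1.0]]
wrist_force: [1.8, 2.0, 4.1]
finger_gap: 0.0506
```

```bash
python3 - <<'E'
from h import *
o=observe();print(o['t'],o['ee_pos'],o['wrist_force'],o['moment'],o['joints'].round(1),o['finger_gap'])
im,d=capture('scene'); save('s5',cv2.resize(im[130:280,280:430],None,fx=4,fy=4,interpolation=cv2.INTER_CUBIC))
im,d=capture('top'); save('t5',cv2.resize(im[160:310,230:380],None,fx=4,fy=4,interpolation=cv2.INTER_CUBIC))
E
```

```text
10.45 [0.58296154 0.03398399 0.1812495 ] [1.80092915 2.00454883 4.13139652] [ 0.25104382 -0.27044906  0.01251606] [-4.2 28.3 82.5  0.  69.1 84. ] 0.05063931339223039
```

View pics/s5.png

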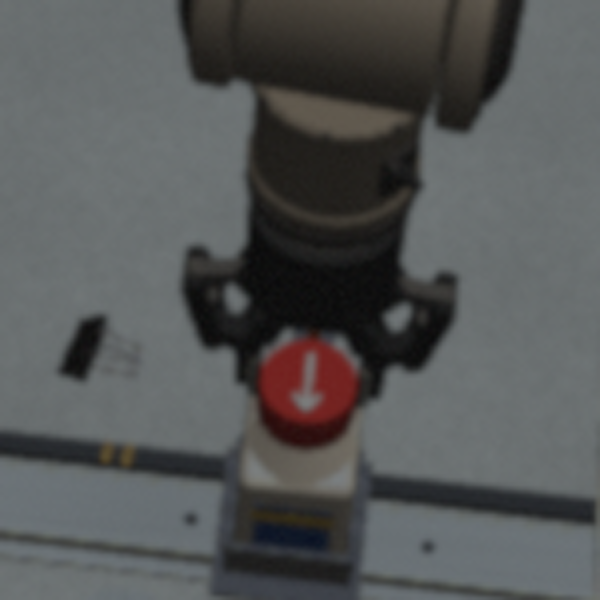

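View pics/t5.png

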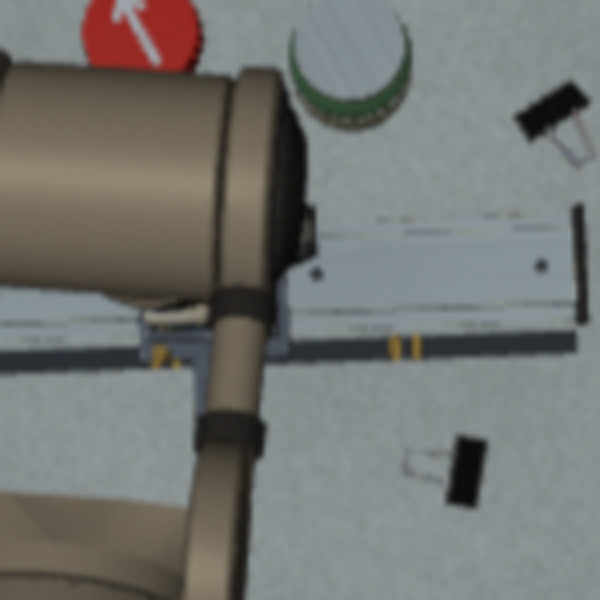

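```bash
python3 - <<'E'
from h import *
f=lambda X:[round((a-b)*4) for a,b in zip(pix('scene',np.array(X)),(280,130))]
for x in (.572,.583,.594):
  for z in (.156,.164,.175,.19): print(x,z,f((x,.034+.029,z)),f((x,.034-.029,z)))
print(f((.583,.034,.19)))
print(atz('scene',280+308/4,130+382/4,.19))
im,d=capture('scene');
for u,v in ((280+377/4,130+385/4),(280+370/4,130+375/4),(280+246/4,130+372/4),(280+308/4,130+385/4)):
  u,v=round(u),round(v); print(u,v,d[v,u],world('scene',u,v,d[v,u]).round(4))
E
```

```text
0.572 0.156 [362, 402] [255, 387]
0.572 0.164 [363, 394] [256, 379]
0.572 0.175 [365, 384] [257, 369]
0.572 0.19 [367, 369] [258, 354]
0.583 0.156 [360, 419] [252, 404]
0.583 0.164 [361, 412] [253, 397]
0.583 0.175 [362, 401] [254, 386]
0.583 0.19 [365, 386] [255, 371]
0.594 0.156 [357, 437] [249, 422]
0.594 0.164 [358, 429] [250, 414]
0.594 0.175 [360, 419] [251, 404]
0.594 0.19 [362, 404] [252, 389]
[310, 379]
[0.58507867 0.03344235 0.19      ]
374 226 1.1902668 [0.586  0.0685 0.1988]
372 224 1.1774465 [0.5899 0.0638 0.2119]
342 223 1.1895612 [0.592  0.0023 0.203 ]
357 226 1.2020556 [0.5857 0.0336 0.189 ]
```

```bash
python3 - <<'E'
from h import *
im,d=capture('scene'); c=im[205:245,330:385]; c=np.clip(c.astype(float)*2.2,0,255).astype(np.uint8)
save('s6',cv2.resize(c,None,fx=14,fy=14,interpolation=cv2.INTER_CUBIC))
for u in (336,338,340,342,344,368,370,372,374,376):
  print(u,[ (v,)+tuple((world('scene',u,v,d[v,u])*1000).round().astype(int)) for v in range(220,238,2)])
E
```

```text
336 [(220, np.int64(465), np.int64(-24), np.int64(6)), (222, np.int64(470), np.int64(-23), np.int64(4)), (224, np.int64(473), np.int64(-22), np.int64(0)), (226, np.int64(478), np.int64(-22), np.int64(-1)), (228, np.int64(484), np.int64(-21), np.int64(-2)), (230, np.int64(491), np.int64(-20), np.int64(1)), (232, np.int64(496), np.int64(-19), np.int64(0)), (234, np.int64(505), np.int64(-18), np.int64(5)), (236, np.int64(509), np.int64(-17), np.int64(2))]
338 [(220, np.int64(464), np.int64(-19), np.int64(6)), (222, np.int64(467), np.int64(-18), np.int64(0)), (224, np.int64(474), np.int64(-17), np.int64(2)), (226, np.int64(479), np.int64(-17), np.int64(2)), (228, np.int64(484), np.int64(-16), np.int64(1)), (230, np.int64(490), np.int64(-15), np.int64(1)), (232, np.int64(494), np.int64(-14), np.int64(-1)), (234, np.int64(504), np.int64(-13), np.int64(5)), (236, np.int64(506), np.int64(-13), np.int64(0))]
340 [(220, np.int64(588), np.int64(-3), np.int64(208)), (222, np.int64(587), np.int64(-2), np.int64(198)), (224, np.int64(589), np.int64(-2), np.int64(193)), (226, np.int64(475), np.int64
[... 2776 characters left out ...]
28, np.int64(588), np.int64(69), np.int64(194)), (230, np.int64(478), np.int64(73), np.int64(5)), (232, np.int64(483), np.int64(73), np.int64(4)), (234, np.int64(486), np.int64(74), np.int64(0)), (236, np.int64(492), np.int64(75), np.int64(0))]
376 [(220, np.int64(590), np.int64(70), np.int64(230)), (222, np.int64(592), np.int64(71), np.int64(225)), (224, np.int64(586), np.int64(72), np.int64(208)), (226, np.int64(463), np.int64(76), np.int64(1)), (228, np.int64(466), np.int64(77), np.int64(-3)), (230, np.int64(474), np.int64(78), np.int64(-1)), (232, np.int64(481), np.int64(78), np.int64(1)), (234, np.int64(483), np.int64(79), np.int64(-5)), (236, np.int64(491), np.int64(79), np.int64(-1))]
```

View pics/s6.png

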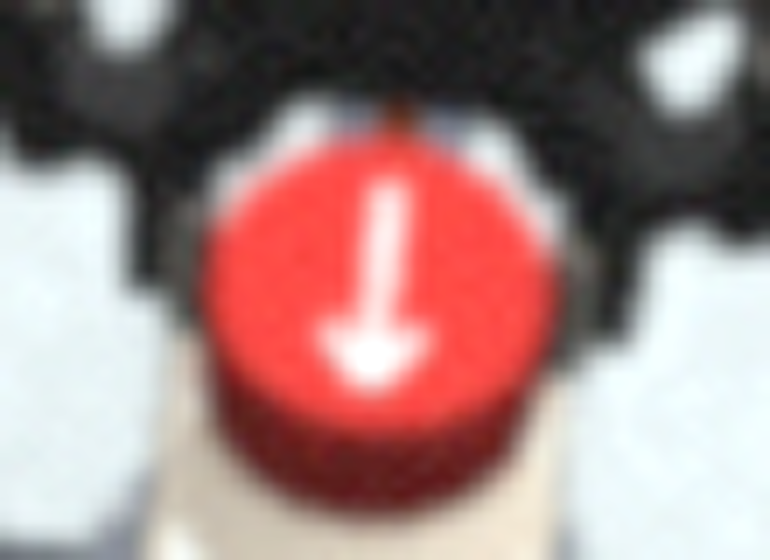

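```bash
python3 - <<'E'
from h import *
f=lambda X:[round((a-b)*4) for a,b in zip(pix('scene',np.array(X)),(280,130))]
for z in (.215,.222,.228,.235,.245): print(z,f((.592,.034+.046,z)),f((.592,.034-.046,z)))
E
```

```text
0.215 [400, 381] [221, 356]
0.222 [401, 373] [222, 349]
0.228 [402, 367] [222, 342]
0.235 [403, 360] [222, 335]
0.245 [405, 349] [223, 324]
```

The scene crop shows the pads reaching only about 5 mm below the cap's top: the pad ends are near (590,350), at z of about 0.186. I'll reopen, go 12 mm lower and grip again.

>>> {"name": "jog_arm", "arguments": {
  "squeeze": 70,
  "steps": [
    [0, 0, 0, 0, 0, 0, 0],
    [0, 0, 0, 0, 0, 0, 0],
    [0, 0, 0, 0.001, 0, 0.006, 0],
    [0, 0, 0, 0, 0, 0.006, 0],
    [0, 0, 0, 0, 0, 0, 0],
    [0, 0, 0, 0, 0, 0, 255],
    [0, 0, 0, 0, 0, 0, 255],
    [0, 0, 0, 0, 0, 0, 255],
    [0, 0, 0, 0, 0, 0, 255],
    [0, 0, 0, 0, 0, 0, 255]
  ]
}}

```text
t: 11.9
ee_pos: [0.5838, 0.0338, 0.1693]
tool_rot: [[0.999, 0.032, 0.001], [0.032, -0.999, -0.0], [0.001, 0.0, -1.0]]
wrist_force: [-0.2, -1.8, 2.7]
finger_gap: 0.0503
```

```bash
python3 - <<'E'
from h import *
o=observe();print(o['t'],o['ee_pos'],o['wrist_force'],o['moment'],o['finger_gap'])
im,d=capture('scene'); c=im[205:245,330:385]; c=np.clip(c.astype(float)*2.2,0,255).astype(np.uint8)
save('s7',cv2.resize(c,None,fx=14,fy=14,interpolation=cv2.INTER_CUBIC))
for u in (342,344,368,370,372,374):
  print(u,[ tuple((world('scene',u,v,d[v,u])*1000).round().astype(int).tolist()) for v in range(224,240,2)])
E
```

```text
11.9 [0.58377168 0.03378922 0.16926863] [-0.15772658 -1.78218379  2.70040644] [-0.2185677   0.08695715  0.00264376] 0.05033746286889073
342 [(593, 3, 201), (594, 3, 194), (593, 3, 185), (592, 3, 175), (567, 2, 124), (573, 2, 125), (575, 3, 120), (583, 4, 125)]
344 [(591, 6, 198), (596, 7, 199), (594, 7, 187), (594, 8, 180), (570, 6, 130), (574, 7, 128), (582, 8, 134), (587, 8, 134)]
368 [(576, 56, 188), (581, 56, 188), (586, 57, 188), (591, 57, 187), (586, 58, 172), (592, 59, 174), (569, 59, 126), (576, 60, 129)]
370 [(593, 60, 216), (593, 60, 207), (591, 61, 197), (590, 62, 187), (590, 62, 179), (593, 63, 176), (566, 64, 123), (571, 64, 123)]
372 [(592, 64, 214), (592, 64, 207), (592, 65, 199), (589, 66, 188), (588, 66, 177), (488, 69, 1), (493, 70, 0), (500, 70, 2)]
374 [(593, 68, 219), (592, 68, 208), (588, 69, 195), (587, 70, 184), (588, 71, 178), (487, 74, 2), (491, 75, -2), (496, 75, -2)]
```

View pics/s7.png

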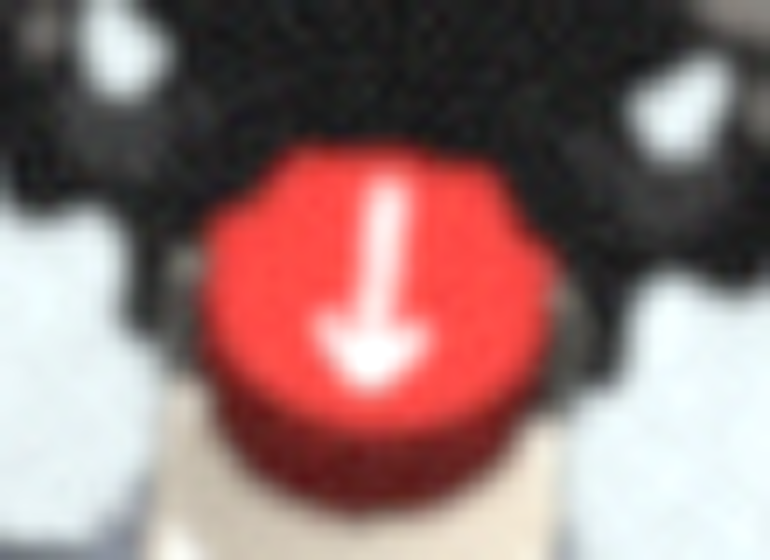

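The pads now overlap the cap by about 15 mm and the force is small. Pressing.

>>> {"name": "jog_arm", "arguments": {
  "steps": [
    [0, 0, 0, 0, 0, 0.002, 255],
    [0, 0, 0, 0, 0, 0.002, 255],
    [0, 0, 0, 0, 0, 0.002, 255],
    [0, 0, 0, 0, 0, 0.002, 255],
    [0, 0, 0, 0, 0, 0.001, 255],
    [0, 0, 0, 0, 0, 0, 255],
    [0, 0, 0, 0, 0, 0, 255],
    [0, 0, 0, 0, 0, 0, 255],
    [0, 0, 0, 0, 0, 0, 255],
    [0, 0, 0, 0, 0, 0, 255]
  ]
}}

```text
t: 13.2
ee_pos: [0.5842, 0.0338, 0.1619]
tool_rot: [[0.999, 0.032, 0.003], [0.032, -0.999, -0.0], [0.003, 0.001, -1.0]]
wrist_force: [-4.2, -2.1, 15.7]
finger_gap: 0.0503
```

```bash
python3 - <<'E'
from h import *
o=observe();print(o['t'],o['ee_pos'],o['wrist_force'],o['moment'],o['finger_gap'])
im,d=capture('scene'); c=im[205:245,330:385]; c=np.clip(c.astype(float)*2.2,0,255).astype(np.uint8)
save('s8',cv2.resize(c,None,fx=14,fy=14,interpolation=cv2.INTER_CUBIC))
print(np.median([world('scene',u,v,d[v,u])[2] for u in range(350,364) for v in range(222,232)]))
E
```

```text
13.2 [0.58417148 0.03380994 0.1619409 ] [-4.22549982 -2.07597806 15.67995809] [-0.2053801   0.56756919 -0.01484885] 0.05033203200496459
0.18293717288091546
```

View pics/s8.png

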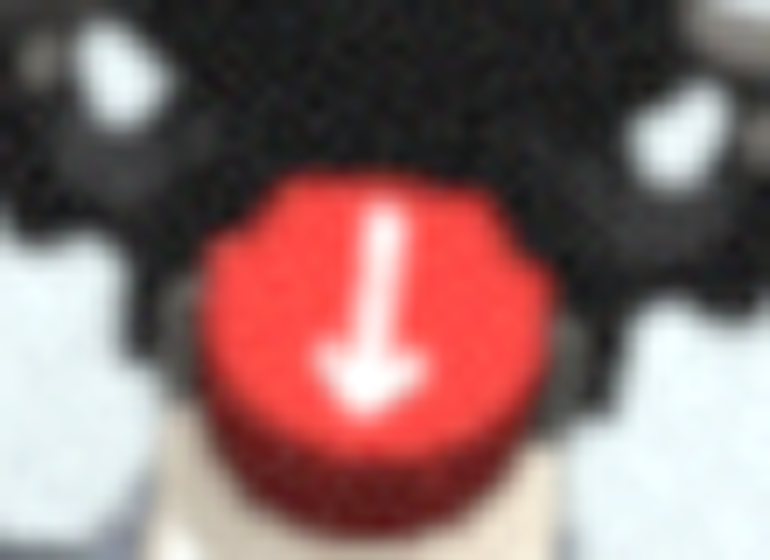

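The cap top dropped 7 mm at 16 N, so it's fully pressed. Twisting counter-clockwise.

>>> {"name": "jog_arm", "arguments": {
  "steps": [
    [0, 0, -4, 0, 0, 0, 255],
    [0, 0, -8, 0, 0, 0, 255],
    [0, 0, -9, 0, 0, 0, 255],
    [0, 0, -9, 0, 0, 0, 255],
    [0, 0, -9, 0, 0, 0, 255],
    [0, 0, -9, 0, 0, 0, 255],
    [0, 0, -9, 0, 0, 0, 255],
    [0, 0, -9, 0, 0, 0, 255],
    [0, 0, -9, 0, 0, 0, 255],
    [0, 0, -7, 0, 0, 0, 255]
  ]
}}

```text
t: 14.5
ee_pos: [0.5851, 0.0342, 0.1619]
tool_rot: [[0.103, 0.995, 0.005], [0.995, -0.103, 0.0], [0.001, 0.005, -1.0]]
wrist_force: [0.3, 1.4, 14.5]
finger_gap: 0.0504
```

```bash
python3 - <<'E'
from h import *
o=observe();print(o['t'],o['ee_pos'],o['wrist_force'],o['moment'],o['finger_gap'],o['joints'].round(1),o['tool_rot'].round(3).tolist())
im,d=capture('scene'); c=im[185:260,310:410]; c=np.clip(c.astype(float)*2.2,0,255).astype(np.uint8)
save('s9',cv2.resize(c,None,fx=8,fy=8,interpolation=cv2.INTER_CUBIC))
print(np.median([world('scene',u,v,d[v,u])[2] for u in range(350,364) for v in range(222,232)]))
E
```

```text
14.5 [0.58514475 0.03422405 0.16194864] [ 0.28262278  1.43663149 14.50451523] [ 0.02932479  0.04448927 -0.15544145] 0.05044461997291229 [-4.2 29.5 83.8  0.  66.4  1.7] [[0.103, 0.995, 0.005], [0.995, -0.103, 0.0], [0.001, 0.005, -1.0]]
0.24480631646950893
```

View pics/s9.png

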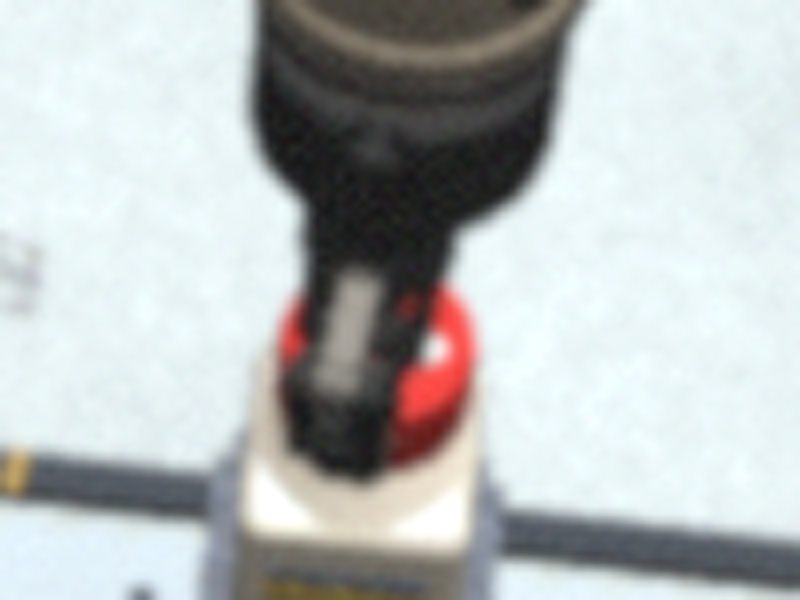

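The arrow head now points along the rail's +y, at (435,345), so the cap turned with the gripper by about 82°. Lifting.

>>> {"name": "jog_arm", "arguments": {
  "steps": [
    [0, 0, 0, 0, 0, -0.004, 255],
    [0, 0, 0, 0, 0, -0.004, 255],
    [0, 0, 0, 0, 0, -0.005, 255],
    [0, 0, 0, 0, 0, -0.007, 255],
    [0, 0, 0, 0, 0, -0.01, 255],
    [0, 0, 0, 0, 0, -0.015, 255],
    [0, 0, 0, 0, 0, -0.015, 255],
    [0, 0, 0, 0, 0, -0.01, 255],
    [0, 0, 0, 0, 0, 0, 255],
    [0, 0, 0, 0, 0, 0, 255]
  ]
}}

```text
t: 15.8
ee_pos: [0.5833, 0.034, 0.2295]
tool_rot: [[0.107, 0.994, -0.001], [0.994, -0.107, -0.0], [-0.0, -0.001, -1.0]]
wrist_force: [-0.2, 0.2, 0.2]
finger_gap: 0.0499
```

```bash
python3 - <<'E'
from h import *
o=observe();print(o['t'],o['ee_pos'],o['wrist_force'],o['moment'],o['finger_gap'])
im,d=capture('scene'); c=im[155:280,290:430]; c=np.clip(c.astype(float)*2,0,255).astype(np.uint8)
save('s10',cv2.resize(c,None,fx=5,fy=4.8,interpolation=cv2.INTER_CUBIC)); save('s10f',im)
im,d=capture('top'); save('t10',im)
E
```

```text
15.8 [0.5832732  0.0339509  0.22947071] [-0.15601453  0.18783733  0.17357513] [ 0.04528235 -0.05533816 -0.03034816] 0.049908569293322796
```

View pics/s10.png

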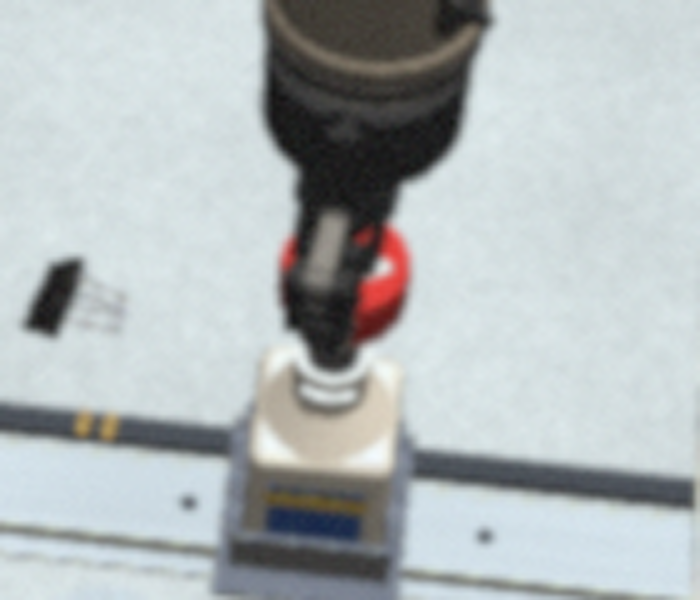

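View pics/t10.png

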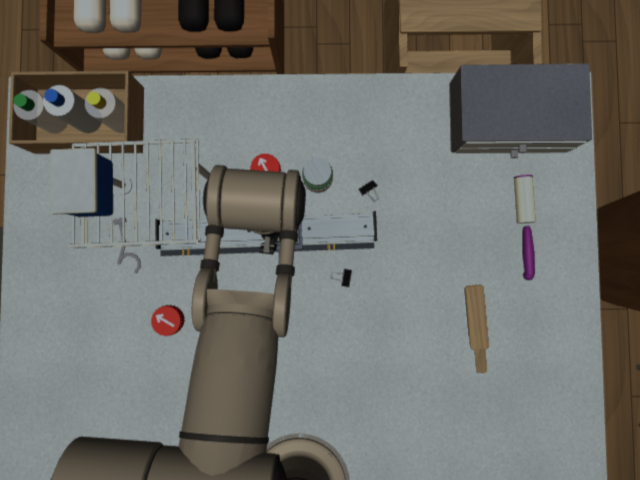

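The cap is off and the neck is visible at about (330,385). I'll hold still for one call, compare the caddy with the earlier frame, then hand in.

>>> {"name": "jog_arm", "arguments": {
  "steps": [
    [0, 0, 0, 0, 0, 0, 255],
    [0, 0, 0, 0, 0, 0, 255],
    [0, 0, 0, 0, 0, 0, 255],
    [0, 0, 0, 0, 0, 0, 255],
    [0, 0, 0, 0, 0, 0, 255],
    [0, 0, 0, 0, 0, 0, 255],
    [0, 0, 0, 0, 0, 0, 255],
    [0, 0, 0, 0, 0, 0, 255],
    [0, 0, 0, 0, 0, 0, 255],
    [0, 0, 0, 0, 0, 0, 255]
  ]
}}

```text
t: 17.15
ee_pos: [0.5836, 0.0339, 0.2299]
tool_rot: [[0.107, 0.994, 0.0], [0.994, -0.107, -0.0], [-0.0, 0.0, -1.0]]
wrist_force: [-0.3, -1.0, -0.6]
finger_gap: 0.0505
```

```bash
python3 - <<'E'
from h import *
o=observe();print(o['t'],o['ee_pos'],np.abs(o['qd']).max(),o['wrist_force'],o['finger_gap'])
b=capture('scene')[0]; a=cv2.cvtColor(cv2.imread('pics/s3f.png'),cv2.COLOR_BGR2RGB)
A=cv2.cvtColor(a,cv2.COLOR_RGB2GRAY); B=cv2.cvtColor(b,cv2.COLOR_RGB2GRAY)
for (u0,v0,u1,v1) in ((330,253,378,286),(285,235,330,275)):
    w=lambda I:I[v0:v1,u0:u1].astype(np.float32)
    print(cv2.phaseCorrelate(w(A),w(B)))
E
```

```text
17.15 [0.58358033 0.03393089 0.22988374] 0.08638125849696533 [-0.27050842 -1.00164795 -0.61600383] 0.05050463623686646
((-0.10461487249196466, 0.0019806689117629617), 1.008348102370898)
((0.5681538415601004, -0.10263064790015619), 0.9938672828674316)
```

```bash
python3 - <<'E'
from h import *
print(finish_job())
E
```

```text
the job is handed in; nothing more can be done
None
```

I slid the caddy out to the second stop, then pressed, twisted and lifted off the red cap. I handed the job in at about 17 s of the 58 s allowed, still holding the cap above the bottle.

**What I did**
- **Caddy:** I gripped the orange tab and slid the caddy about 200 mm. The cap's position in the pictures, before and after, gave 0.1997 m. That should be good to 1–2 mm, since wires partly hid the cap at the start.
- **Cap grip:** the first grip caught only about 5 mm of the cap's top edge, so I opened, went 12 mm lower and gripped again.
- **Unscrewing:** I pressed the cap down about 7 mm at about 15 N, turned it counter-clockwise by about 82°, and lifted it.

**Last checks**
- **Cap:** the finger opening was 50.5 mm, so the gripper still held it. It was upright, nearly motionless, and about 60 mm above its seated height. The bottle's neck was visible and clear below it.
- **Caddy and bottle:** the caddy had moved only about 0.1 pixel since before the cap was gripped. The bottle stood upright in its pocket.
- **Bystanders:** by eye, the jar, roller, brush, clips and hook looked to be where they started. I did not measure them.

**What disagreed**
- **Fingertip height:** the pictures showed the fingertips about 15 mm higher than the tool data implied, which is why I regripped.
- **Background check:** the same comparison on a patch of unmoving background gave 0.57 pixel, about 1 mm. So the caddy figure is only good to about that.

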